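Reset a dosing controller with a pin through its reset hole

ROBOT

A 6-joint arm with a two-finger parallel gripper is mounted at the origin on a cart in front of the work surface, level with it; the furniture and walls round the work are solid. World frame = base frame: x ahead of the robot, y to its left, z up, the work surface at z = 0. Lengths are in m, angles in rad, forces in N, time in s.
With the tool pointing down it reaches from about 0.425 to 0.925 m from the base axis. Payload 12.5 kg.
Tool frame: the origin (TCP) lies midway between the tips of the shut fingers; the grasp point (between the pads) lies manip.grip_point_offset behind it (manip.grip_point_offset is the distance from the TCP to the grasp point, in m); z points along the fingers, y is the line along which they close (so a half turn about z gives the same grasp; the last joint's range is limited). The gripper opens to 85 mm and grips with 20 to 120 N. Pads are 22 mm wide; open, the fingers measure 114 mm over their backs; the gripper's body (76 mm by 85 mm) begins 54 mm behind the grasp point. The pads swing forward as they close: fully open they stand 13 mm farther back than shut.
Start: joints at [-1.287, 0.491, 1.559, -0, 1.092, -0.106], TCP at [0.238, -0.578, 0.231] pointing down, gripper open.
Joint ranges: [-3.1, 3.1], [-0.84, 2.19], [0.05, 2.79], [-1.13, 4.28], [0.06, 2.93], [-2.69, 2.69]. Speed limits (rad/s): [2.22, 2.22, 2.79, 3.14, 3.14, 3.14].

INTERFACE

Orientations are given as a 3x3 rotation matrix whose columns are the frame's x, y, z axes.
In Python, from workcell import manip, cams, job_done, nets gives the robot as it stands.
- The arm moves only by the shell command python3 -m pendant 'ROWS' [OPENING] [FORCE]. ROWS is JSON, a list of rows, each a list of 4 numbers: the shift along the tool's x, y, z in cm, then the turn about the tool's z in rad. A call has 1 to 20 rows; each row shifts and turns the commanded pose from where the row before left it, along the tool's axes as they then stand; what a row does not reach is not made up. A row lasts 1/10 s, in which the tool goes at most 50 mm and 8.59 degrees, less where a joint would pass 70% of its speed; a pose out of reach is approached as far as the arm can. A call is refused whole if a number of a shift passes 5 or a number of a turn 0.15, either way. A call with a gripper value outside its range is refused whole. OPENING is the finger opening in cm, from 0 to 8.54, set as the call begins (- or left out, the last holds). The fingers move at their own pace and stop on an object; FORCE is the grip in N (left out, the last holds). Time passes only in rows, so rows that do not move let the fingers close. It gives the time, the measured TCP pose, the force, the opening and the grip force at its end, in the units of the state.
- manip.get_obs(): the state, without advancing time (a new reading comes with each control period).
- cams.read_camera(name): name is "scene" or "top"; returns a dict with "frame" (420x560x3 uint8, blue, green, red), "vertical_fov" (degrees; the focal length in pixels is half the picture's height over the tangent of half this angle, whatever the lens; pixels are square), "cx", "cy" (the principal point, pixels), "dist" ([k1, k2, p1, p2, k3] as OpenCV has them; the pictures are not rectified), "rvec" (rotation vector, rad) and "tvec" (3), from world to camera coordinates, as OpenCV has them. Camera axes: x right, y down, z forward; pixel columns grow to the right and rows downward; lengths in m; the calibration is good to about 2 mm. A picture is of the moment at which its call begins. There is no depth.
- job_done(): hands the job in; it is judged then, once.
Trained networks look in a picture, given as the dict that the camera call returned (one of the last four; its "shot" number tells which), for a name from the list of things; names that differ only in an ending like _2 or _b are one class to them, and where a whole thing is asked for, a point or a joint stands for the part that bears it (a point fixed in the world has none). Each returns a list of dicts, best first, with "score" (0 to 1); they miss things now and then, are a little off and sometimes report something else, mostly with a low value. They report only what shows in the picture. A call takes as long as a camera call.
- nets.boxes_of(picture, label): "uv" ([column, row] in pixels, amid what is visible of it).
- nets.outline_of(picture, label): "region" (420x560 bool, what is visible of it) and "uv" ([column, row] in pixels, amid what is visible of it).
- nets.tip_of(picture, label): "uv" ([column, row] in pixels: a listed point, or the origin of a listed thing).
The state is a dict: "time_s": time; "joint_pos": joint angles; "joint_velocities": joint speeds; "effort": joint torques, N m; "tool_pos": TCP position; "tcp_rot": TCP orientation; "ft_force": force on the tool from outside, world axes, zero at the start; "ft_torque": the same for the moment, N m; "grip_width": opening from 0.0 (shut) to 1.0 (fully open); "grasp_force": force on a finger pad.
Only numpy, scipy, OpenCV 4.12 (cv2) and the standard library are available. Lean on these libraries where they do the work, as an engineer would, in place of code of your own. Each camera call takes 0.05 s, during which the arm holds its last target. There are 200 camera calls.

TASK

Take the reset pin out of its stand and with its tip press the dosing controller's three keys well down, one at a time, in this order: the round key, the square key, the long narrow key, letting each come up again before the next. Then put the pin through the small hole in the controller's top and push the recessed reset button fully down; finish with the gripper still holding the pin upright and keeping the button down (do not let go). Do not touch the keys with the gripper, and leave the jar, the vial and the timer where they stand.

Things in the scene. Friction and masses are not known exactly. Their poses are not given: they have to be found in the camera images.
- reset_pin: loose reset pin, 117 mm long, 35 to 70 g, standing upright in its stand. Origin at its lower tip, z along the pin towards the handle. Round steel stem 6 mm thick, z 0 to 60 mm; round collar 20 mm across, z 60 to 64, resting on the stand's top; grey square handle 14 x 14 mm (faces along its x and y), z 64 to 114; a 3 mm steel stud on top
- pin_tip (a point): the lower end of the pin's stem (the point that presses)
- pin_grip (a point): middle of the pin's square handle, 89 mm above the tip; axes as the pin's
- pin_stand: aluminium block 56 x 56 x 66 mm on a 66 x 66 x 6 mm black foot, fixed to the table; origin at the centre of its underside. A vertical hole, 9 mm wide and 62 mm deep, in the middle of its top holds the pin, with the pin's tip 6 mm above the table
- controller: grey box 140 (x) x 240 (y) x 60 (z) mm, fixed, origin at the centre of its underside, -x face towards the robot. On its level top, at x = -15 mm: three key modules at y = 85, 42 and -1 mm (which is which varies) and the reset hole at y = -85 mm. Behind them, not to be used, a dark display and a black knob (26 mm across, 14 mm high, at x = 40, y = -85 mm)
- reset_mouth (a point): centre of the mouth of the reset hole, level with the controller's top (z = 60 mm above the table). The hole is round, vertical, 14 mm wide with a 3 mm chamfer
- reset_top (a point): centre of the top of the recessed reset button (white, 11 mm across), inside the hole, 22 mm below the mouth; it moves down with the button
- reset_button (a joint): travel of the reset button, m: 0 up, 0.005 fully down; spring, 1.2 N per mm (6 N when fully down), rises by itself
- round_top (a point): centre of the top of the white key whose cap is round, 20 mm across; when up it stands 69 mm above the table, 5 mm above its 34 x 34 mm black bezel, which is 4 mm high; it moves down with the key
- round_key (a joint): travel of that key, m: 0 up, 0.004 fully down; spring, 1 N per mm (4 N when fully down), rises by itself
- square_top (a point): centre of the top of the white key whose cap is square, 19 x 19 mm; when up it stands 69 mm above the table, 5 mm above its 34 x 34 mm black bezel, which is 4 mm high; it moves down with the key
- square_key (a joint): travel of that key, m: 0 up, 0.004 fully down; spring, 1 N per mm (4 N when fully down), rises by itself
- bar_top (a point): centre of the top of the white key whose cap is long and narrow, 29 mm (controller's x) x 10 mm (y); when up it stands 69 mm above the table, 5 mm above its 34 x 34 mm black bezel, which is 4 mm high; it moves down with the key
- bar_key (a joint): travel of that key, m: 0 up, 0.004 fully down; spring, 1 N per mm (4 N when fully down), rises by itself
- lidded_jar: clear jar with white lid, 48 mm across, 80 mm high, loose bystander; origin at the centre of its underside; it and the pin stand stand one to the left and one to the right of the controller (which is which varies)
- small_vial: small white vial, 19 mm across, 32 mm high, loose bystander; origin at the centre of its underside
- timer: white timer lying flat, 58 x 62 x 18 mm, loose bystander; origin at the centre of its underside

How it is judged:
On the way, in this order (a step that is already met when the one before it is completed fails the run):
1. the round key alone is pressed well down by the held pin, the others being up (value of joint round_key above 0.0028 m and contact force between reset_pin and round_key above 0.5 N and contact force between the fingers and reset_pin above 2 N and value of joint each of square_key, bar_key, reset_button below 0.001 m), for 0.05 s.
2. the square key alone is pressed well down by the held pin, the others being up (value of joint square_key above 0.0028 m and contact force between reset_pin and square_key above 0.5 N and contact force between the fingers and reset_pin above 2 N and value of joint each of round_key, bar_key, reset_button below 0.001 m), for 0.05 s.
3. the bar key alone is pressed well down by the held pin, the others being up (value of joint bar_key above 0.0028 m and contact force between reset_pin and bar_key above 0.5 N and contact force between the fingers and reset_pin above 2 N and value of joint each of round_key, square_key, reset_button below 0.001 m), for 0.05 s.
At the end, for the whole second after the job is handed in: the gripper holds the pin, within 0.2 rad of upright, with its tip in the reset hole, pressing the reset button down by more than 4 of its 5 mm with more than 2 N, and all three keys are up (value of joint reset_button above 0.004 m and contact force between reset_pin and reset_button above 2 N and contact force between the fingers and reset_pin above 2 N and angle between reset_pin's own z axis and vertical below 0.2 rad and horizontal distance between pin_tip and reset_top below 0.007 m and value of joint each of round_key, square_key, bar_key below 0.001 m); the arm keeps its last pose, push and grip.
It fails at once if two keys pressed together (value of joint each of round_key, square_key above 0.002 m or value of joint each of square_key, bar_key above 0.002 m or value of joint each of round_key, bar_key above 0.002 m).
It fails at once if the gripper touches a key (contact force between the fingers and round_key above 0.5 N or contact force between the fingers and square_key above 0.5 N or contact force between the fingers and bar_key above 0.5 N).
It fails at once if the jar, the vial or the timer is moved by more than 30 mm (distance of any of lidded_jar, small_vial, timer from where it was at the start of the episode above 0.03 m).
It also fails if it takes over 54 s, if anything falls off the work surface, if the arm or the gripper's body presses on something with over 40 N, if the wrist force passes 120 N, or if a joint passes its speed limit or range.

## Working session

There is one attempt and no reset: what is moved stays moved. The work goes in short steps, Python scripts to look and compute and a shell command to move; the robot and the scene stay as the last step left them, time stands still between calls to the robot, and variables do not carry over. Pictures are saved under pics/ and viewed, at most 10 in all, crops included, and the job is handed in when it is done.

```bash
mkdir -p pics
cat > h.py <<'E'
import numpy as np, cv2
from workcell import manip, cams, job_done, nets
def K(p):
    f=p["frame"].shape[0]/2/np.tan(np.radians(p["vertical_fov"])/2)
    return np.array([[f,0,p["cx"]],[0,f,p["cy"]],[0,0,1.]])
def ray(p,uv):
    n=cv2.undistortPoints(np.array([[uv]],float),K(p),np.array(p["dist"],float)).ravel()
    R=cv2.Rodrigues(np.array(p["rvec"],float))[0]; t=np.array(p["tvec"],float).ravel()
    return -R.T@t, R.T@np.array([n[0],n[1],1.])
def at_z(p,uv,z):
    c,d=ray(p,uv); return c+d*(z-c[2])/d[2]
def tri(rays):
    A=np.zeros((3,3));b=np.zeros(3)
    for c,d in rays:
        d=d/np.linalg.norm(d);M=np.eye(3)-np.outer(d,d);A+=M;b+=M@c
    return np.linalg.solve(A,b)
def proj(p,X):
    return cv2.projectPoints(np.array(X,float).reshape(-1,3),np.array(p["rvec"],float),np.array(p["tvec"],float),K(p),np.array(p["dist"],float))[0].reshape(-1,2)
E
python3 - <<'E'
from h import *
np.set_printoptions(precision=4,suppress=True)
P={n:cams.read_camera(n) for n in("scene","top")}
for n in P: cv2.imwrite(f"pics/{n}0.png",P[n]["frame"]); print(n,ray(P[n],(280,210)))
Z={"pin_grip":.095,"reset_mouth":.06,"reset_top":.038,"round_top":.069,"square_top":.069,"bar_top":.069,"pin_stand":0,"controller":0,"lidded_jar":0,"small_vial":0,"timer":0}
for k,z in Z.items():
    rs=[]
    for n in P:
        r=nets.tip_of(P[n],k)[:1]
        for q in r: print(k,n,round(q["score"],2),np.round(q["uv"],1),at_z(P[n],q["uv"],z)); rs.append(ray(P[n],q["uv"]))
    if len(rs)==2: print("   tri",tri(rs))
o=manip.get_obs(); print(o["tool_pos"],o["tcp_rot"],o["grip_width"],o["ft_force"],manip.grip_point_offset)
E
```

```text
scene (array([-0.1932, -0.6944,  1.0699]), array([ 0.5219,  0.4969, -0.6933]))
top (array([0.3069, 0.0273, 1.2277]), array([ 0.2028, -0.0445, -0.9785]))
pin_grip scene 0.39 [343.2 322.9] [ 0.3721 -0.3455  0.095 ]
pin_grip top 0.52 [273.  238.2] [ 0.4829 -0.0033  0.095 ]
   tri [ 0.6307 -0.084  -0.4641]
reset_mouth scene 0.95 [287.6 245.9] [ 0.4822 -0.0772  0.06  ]
reset_mouth top 0.58 [315.  242.6] [ 0.4698 -0.0937  0.06  ]
   tri [ 0.4666 -0.0913  0.0832]
round_top top 0.46 [275.4 236.7] [ 0.4897 -0.0095  0.069 ]
square_top top 0.46 [234.1 238.1] [0.4954 0.0791 0.069 ]
bar_top top 0.37 [251.3 237.9] [0.4922 0.0423 0.069 ]
pin_stand scene 0.96 [343.  324.8] [ 0.4225 -0.3146  0.    ]
pin_stand top 0.88 [412.5 254.5] [ 0.4287 -0.3179  0.    ]
   tri [ 0.4261 -0.316  -0.0008]
controller top 0.62 [273.2 235.4] [ 0.504 -0.007  0.   ]
lidded_jar top 0.77 [140.1 282.9] [0.4258 0.3015 0.    ]
small_vial top 0.49 [150.6 207.7] [0.5962 0.2679 0.    ]
timer top 0.76 [372.4 194.7] [ 0.5763 -0.2457  0.    ]
[ 0.2375 -0.5781  0.2313] [[ 0.925   0.38    0.    ]
 [ 0.38   -0.925  -0.0001]
 [-0.      0.0001 -1.    ]] 1.0014143945315375 [-0.2783 -0.352  -0.4952] 0.0187
```

View pics/scene0.png

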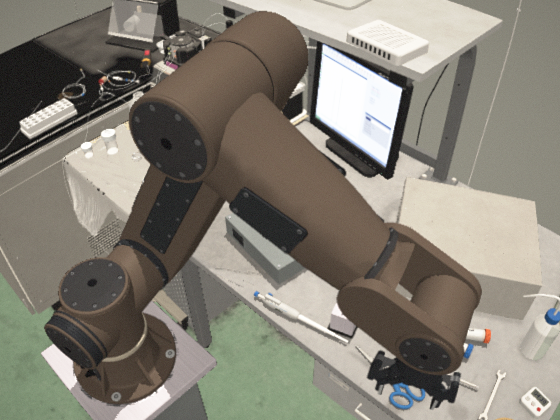

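View pics/top0.png

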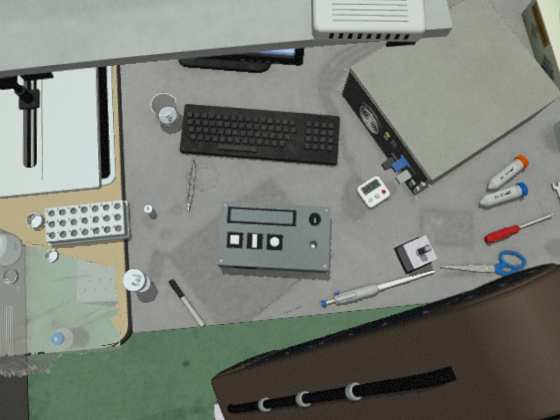

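The top view shows the controller around (275,238). Its keys are square (234,240), bar (254,241) and round (274,242), the reset hole is at about (313,244), and the stand and pin are at (416,254). The arm hides these in the scene view. I'll refine using blob centres.

Run:
```python
from h import *
from scipy.optimize import least_squares
np.set_printoptions(precision=4,suppress=True)
p=cams.read_camera("top"); g=p["frame"].min(2).astype(np.uint8)
def blob(uv,r=9):
    u,v=map(int,uv); w=g[v-r:v+r+1,u-r:u+r+1].astype(float)
    m=(w>150).astype(np.uint8); n,l,s,c=cv2.connectedComponentsWithStats(m)
    i=1+np.argmax(s[1:,4]); k=cv2.dilate((l==i).astype(np.uint8),np.ones((3,3)))
    wt=np.clip(w-60,0,None)*k; yy,xx=np.mgrid[v-r:v+r+1,u-r:u+r+1]
    return np.array([(wt*xx).sum(),(wt*yy).sum()])/wt.sum(), s[i]
uv=[];X=[]
for q,y in(((234,240),.085),((254,241),.042),((274,242),-.001)):
    b,s=blob(q); print(b,s,at_z(p,b,.069)); uv.append(b); X.append([-.015,y,.069])
# box edges
r=nets.outline_of(p,"controller")[0]; m=r["region"].astype(np.uint8); print(r["score"],m.sum())
c=max(cv2.findContours(m,0,2)[0],key=cv2.contourArea); print(cv2.minAreaRect(c), cv2.approxPolyDP(c,4,True).reshape(-1,2))
X=np.array(X);uv=np.array(uv)
def T(a,X): cy,sy=np.cos(a[2]),np.sin(a[2]); return np.c_[cy*X[:,0]-sy*X[:,1]+a[0],sy*X[:,0]+cy*X[:,1]+a[1],X[:,2]]
f=least_squares(lambda a:(proj(p,T(a,X))-uv).ravel(),[.5,0,0]); a=f.x; print("ctrl",a,f.fun)
M=np.array([[-.015,-.085,.06],[.04,-.085,.074],[-.07,-.12,.06],[-.07,.12,.06],[.07,.12,.06],[.07,-.12,.06]])
print(T(a,M)[0], T(a,X)); print(proj(p,T(a,M)))
s=4; big=cv2.resize(p["frame"][190:290,210:340],None,fx=5,fy=5,interpolation=cv2.INTER_CUBIC)
for q in proj(p,np.r_[T(a,M),T(a,X)]): cv2.circle(big,tuple(int(v) for v in (q-[210,190]+.5)*5),3,(0,0,255),-1)
cv2.imwrite("pics/c1.png",big)
big=cv2.resize(p["frame"][225:285,385:445],None,fx=9,fy=9,interpolation=cv2.INTER_CUBIC); cv2.imwrite("pics/s1.png",big)
for n in("pin_stand","reset_pin"):
  for r in nets.outline_of(p,n)[:2]: print(n,r["score"],r["uv"],r["region"].sum(),cv2.minAreaRect(np.argwhere(r["region"])[:,::-1].astype(np.float32)))
```

```text
[234.2181 239.0081] [ 5  4  9  9 74] [0.4934 0.079  0.069 ]
[254.1691 240.1631] [ 7  2  5 13 57] [0.4867 0.0366 0.069 ]
[274.1496 241.2561] [ 5  4  9  9 62] [ 0.4801 -0.0058  0.069 ]
0.69 6577
((274.1207275390625, 235.9482879638672), (111.21951293945312, 67.53032684326172), 3.3664608001708984) [[223 202]
 [219 266]
 [327 270]
 [329 206]]
ctrl [ 0.4951 -0.0072 -0.1556] [-0.0367  0.0072  0.003  -0.0194  0.0337  0.0116]
[ 0.4671 -0.0889  0.06  ] [[ 0.4934  0.0791  0.069 ]
 [ 0.4867  0.0366  0.069 ]
 [ 0.4801 -0.0059  0.069 ]]
[[312.942  244.0568]
 [314.5    217.8721]
 [328.2099 270.3545]
 [216.407  264.0525]
 [221.1815 200.5083]
 [330.4193 206.5761]]
pin_stand 0.94 [417.1, 254.2] 974 ((415.25970458984375, 253.49542236328125), (30.955217361450195, 36.24340057373047), 64.53665161132812)
reset_pin 0.4 [423.2, 252.2] 95 ((423.4923400878906, 249.36155700683594), (7.566117763519287, 13.891888618469238), 60.2551155090332)
```

View pics/c1.png

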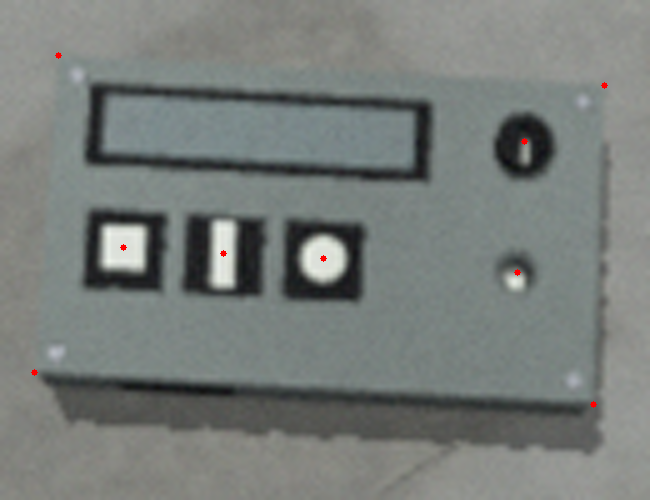

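View pics/s1.png

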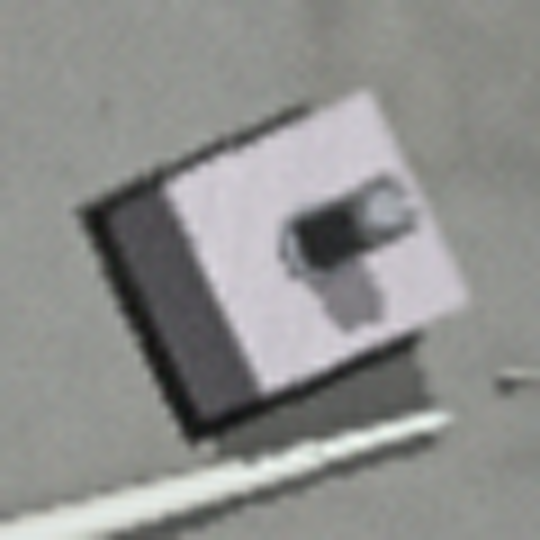

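The controller fit matches the picture: the knob, hole and corners fall on the predicted dots. In the stand crop, the top-square corners are near (370,90), (470,300), (265,390) and (165,185). The pin leans image-right because of perspective. I'll fit the stand and the handle yaw from these.

Run:
```python
from h import *
from scipy.optimize import least_squares
np.set_printoptions(precision=4,suppress=True)
p=cams.read_camera("top")
uv=np.array([(370,90),(470,300),(265,390),(165,185)])/9+[384.5,224.5]
sq=np.array([(1,1),(1,-1),(-1,-1),(-1,1)],float)
def T(a,w,z): c,s=np.cos(a[2]),np.sin(a[2]); X=sq*w/2; return np.c_[c*X[:,0]-s*X[:,1]+a[0],s*X[:,0]+c*X[:,1]+a[1],0*X[:,0]+z]
for k in (.0,1.57):
    f=least_squares(lambda a:(proj(p,T(a,.056,.072))-uv).ravel(),[.42,-.317,k-.6]); print(f.x,f.fun,f.cost)
    if k==0 or f.cost<c: a,c=f.x,f.cost
print("corners",[at_z(p,q,.072) for q in uv])
s=18;o=np.array([400,232])
big=cv2.resize(p["frame"][232:265,400:440],None,fx=s,fy=s,interpolation=cv2.INTER_CUBIC)
out=[]
for dy in(0,np.pi/8,np.pi/4):
    b=big.copy(); q0=np.r_[a[:2],a[2]+dy]
    for w,z,col in((.014,.12,(0,0,255)),(.014,.07,(0,255,0)),(.056,.072,(255,0,0))):
        cv2.polylines(b,[np.int32((proj(p,T(q0,w,z))-o+.5)*s)],True,col,1)
    out.append(b[100:450,80:520])
big=cv2.resize(np.vstack([np.hstack([big[100:450,80:520],out[0]]),np.hstack(out[1:])]),(800,600)); cv2.imwrite("pics/s2.png",big)
print(np.degrees(a[2]))
```

```text
[ 0.4269 -0.3145 -1.2617] [-0.0574 -0.2074  0.4033  0.1196  0.004   0.5824 -0.3476 -0.5105] 0.4719810723834834
[ 0.4269 -0.3145 -1.2617] [-0.0574 -0.2074  0.4033  0.1196  0.004   0.5824 -0.3476 -0.5105] 0.47198107238339015
corners [array([ 0.4616, -0.3327,  0.072 ]), array([ 0.4091, -0.3488,  0.072 ]), array([ 0.3929, -0.2965,  0.072 ]), array([ 0.4439, -0.2799,  0.072 ])]
-72.29035152732139
```

View pics/s2.png

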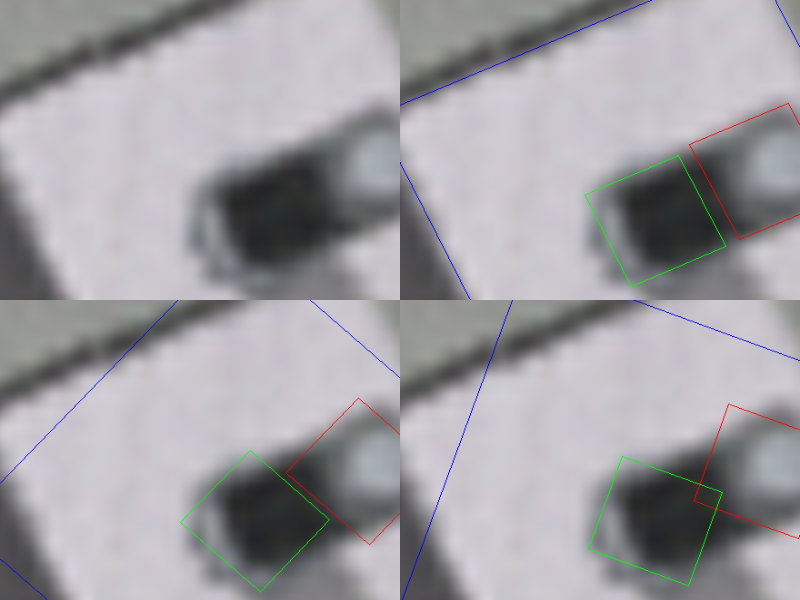

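```bash
python3 -m pendant '[[0,0,0,0.08],[3.24,-2.4,0,0],[3.24,-2.4,0,0],[3.24,-2.4,0,0],[3.24,-2.4,0,0],[3.24,-2.4,0,0],[3.24,-2.4,0,0],[3.24,-2.4,0,0],[3.24,-2.4,0,0],[0,0,0,0],[0,0,0,0]]' 8.54 60
cat >> h.py <<'E'
def go(X):
    o=manip.get_obs(); R=np.array(o["tcp_rot"]); print(o["time_s"],np.round(o["tool_pos"],4),"y-ang",round(np.degrees(np.arctan2(R[1,1],R[0,1])),2),"tilt",np.round(R[:,2],4),"-> tool cm",np.round(R.T@(np.array(X)-o["tool_pos"])*100,2))
E
python3 -c "
from h import *
go([.426,-.316,.079])
p=cams.read_camera('scene'); cv2.imwrite('pics/g1.png',p['frame'])
for k in ('pin_grip','pin_stand','reset_pin'):
  for r in nets.boxes_of(p,k)[:1]+nets.tip_of(p,k)[:1]: print(k,r)
"
```

```text
time_s: 2.55
tool_pos: [0.4262, -0.3158, 0.2315]
tcp_rot: [[0.952, 0.307, 0.0], [0.307, -0.952, -0.0], [0.0, 0.001, -1.0]]
ft_force: [0.8, -0.3, -0.4]
grip_width: 1.004
grasp_force: 0.0
2.55 [ 0.4262 -0.3158  0.2315] y-ang -72.14 tilt [ 2.e-04 -5.e-04 -1.e+00] -> tool cm [-0.03  0.   15.25]
pin_grip {'uv': [349.2, 304.0], 'score': 0.51}
pin_grip {'uv': [351.4, 301.1], 'score': 0.71}
pin_stand {'uv': [343.2, 322.9], 'score': 0.78}
reset_pin {'uv': [343.3, 322.8], 'score': 0.47}
```

View pics/g1.png

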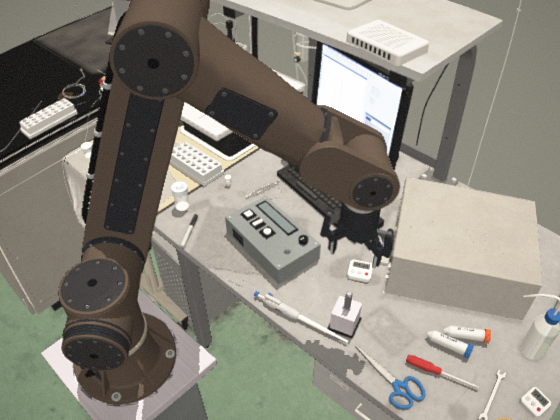

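The scene view is now clear: keys at about (246,214), (257,222) and (267,231), reset hole near (288,246), pin handle at (349,301), stand at (345,318). I'll cross-check both fits against it.

Run:
```python
from h import *
np.set_printoptions(precision=4,suppress=True)
p=cams.read_camera("scene")
for k,z in {"pin_grip":.095,"reset_mouth":.06,"reset_top":.038,"round_top":.069,"square_top":.069,"bar_top":.069,"pin_stand":0}.items():
    for r in nets.tip_of(p,k)[:1]: print(k,round(r["score"],2),r["uv"],at_z(p,r["uv"],z))
a=[.4951,-.0072,-.1556];c,s=np.cos(a[2]),np.sin(a[2])
f=lambda x,y,z:[c*x-s*y+a[0],s*x+c*y+a[1],z]
ctrl=[f(-.015,y,.069) for y in(.085,.042,-.001)]+[f(-.015,-.085,.06),f(-.07,-.12,.06),f(-.07,.12,.06),f(.07,-.12,.06)]
st=[[.4265,-.3155,z] for z in(.072,.120)]
t=-1.2617
st+=[[.4265+.0396*np.cos(t+k),-.3155+.0396*np.sin(t+k),.072] for k in np.pi/4+np.arange(4)*np.pi/2]
ims=[]
for X,(u,v) in((ctrl,(220,190)),(st,(300,265))):
    b=cv2.resize(p["frame"][v:v+100,u:u+100],None,fx=4,fy=4,interpolation=cv2.INTER_CUBIC)
    for q in proj(p,X): cv2.circle(b,tuple(int(w) for w in (q-[u,v]+.5)*4),2,(0,0,255),-1)
    ims.append(b)
cv2.imwrite("pics/v1.png",np.hstack(ims))
```

```text
pin_grip 0.72 [351.2, 304.1] [ 0.4246 -0.327   0.095 ]
reset_mouth 0.7 [289.1, 246.9] [ 0.4823 -0.0824  0.06  ]
round_top 0.62 [268.9, 231.5] [ 0.4805 -0.0116  0.069 ]
square_top 0.6 [270.0, 243.4] [ 0.4517 -0.0433  0.069 ]
bar_top 0.47 [253.7, 220.4] [0.4826 0.0476 0.069 ]
pin_stand 0.79 [342.0, 324.2] [ 0.4223 -0.3117  0.    ]
```

View pics/v1.png

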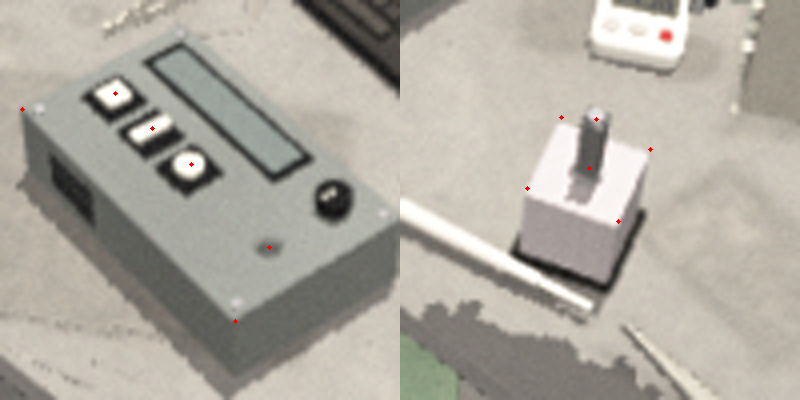

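Both fits agree with the scene view to within about a pixel. Now the descent.

```bash
python3 -m pendant '[[0,0,3.8,0],[0,0,3.8,0],[0,0,3.8,0],[0,0,2.2,0],[0,0,1.6,0],[0,0,0,0]]' && python3 -m pendant '[[0,0,0,0],[0,0,0,0],[0,0,0,0],[0,0,0,0],[0,0,0,0],[0,0,0,0],[0,0,0,0],[0,0,0,0]]' 0 60
```

```text
time_s: 3.9
tool_pos: [0.4252, -0.3156, 0.0775]
tcp_rot: [[0.952, 0.305, -0.003], [0.305, -0.952, 0.002], [-0.002, -0.003, -1.0]]
ft_force: [-1.0, 0.3, -0.8]
grip_width: 1.002
grasp_force: 0.0
time_s: 4.7
tool_pos: [0.426, -0.3164, 0.0799]
tcp_rot: [[0.952, 0.305, 0.001], [0.305, -0.952, -0.001], [0.0, 0.001, -1.0]]
ft_force: [-0.8, 1.2, 6.4]
grip_width: 0.159
grasp_force: 58.4
```

```bash
python3 -m pendant '[[0,0,-0.5,0],[0,0,-1,0],[0,0,-1.5,0],[0,0,-2,0],[0,0,-2,0],[0,0,-2,0],[0,0,-1,0],[0,0,0,0],[0,0,0,0]]'
python3 - <<'E'
from h import *
np.set_printoptions(precision=4,suppress=True)
go([.4801,-.0059,.175])
p=cams.read_camera("scene")
o=manip.get_obs();t=np.array(o["tool_pos"])
for k in("pin_tip","pin_grip","reset_pin"):
    for r in nets.tip_of(p,k)[:2]: print(k,r)
z0=t[2]-.0799+.006; print("expected tip",proj(p,[t[0],t[1],z0]),z0)
u,v=map(int,proj(p,[t[0],t[1],z0])[0]); u-=50;v-=75
b=cv2.resize(p["frame"][v:v+100,u:u+100],None,fx=6,fy=6,interpolation=cv2.INTER_CUBIC)
for z in(0,.06,.064): cv2.circle(b,tuple(int(w) for w in (proj(p,[t[0],t[1],z0+z])[0]-[u,v]+.5)*6),2,(0,0,255),-1)
cv2.imwrite("pics/l1.png",b)
E
```

```text
time_s: 5.6
tool_pos: [0.4256, -0.3161, 0.179]
tcp_rot: [[0.952, 0.305, -0.0], [0.305, -0.952, 0.0], [-0.0, -0.0, -1.0]]
ft_force: [-0.4, 0.4, -0.9]
grip_width: 0.159
grasp_force: 58.4
5.6 [ 0.4256 -0.3161  0.179 ] y-ang -72.25 tilt [-0.0002  0.0002 -1.    ] -> tool cm [ 14.64 -27.88   0.4 ]
pin_tip {'uv': [346.9, 297.0], 'score': 0.58}
pin_grip {'uv': [352.8, 273.8], 'score': 0.74}
reset_pin {'uv': [346.4, 296.7], 'score': 0.64}
expected tip [[348.0394 298.7217]] 0.10469750143135495
```

View pics/l1.png

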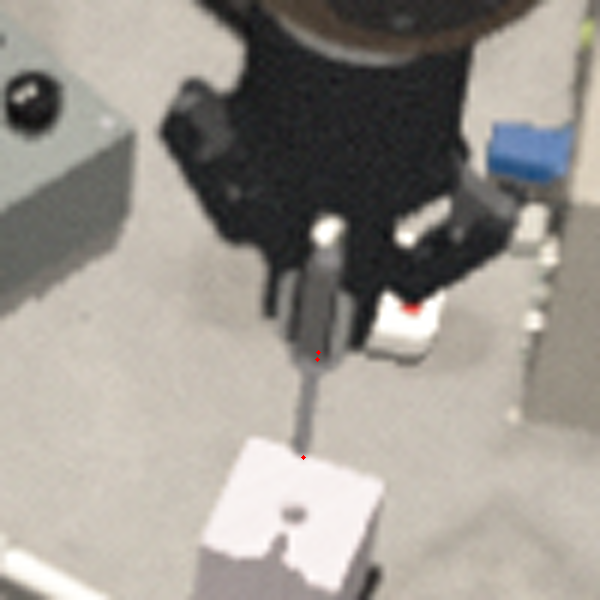

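The pin is upright in the grip, and its tip at about (347,297) matches the prediction to roughly a pixel. Next, to the round key.

```bash
python3 -m pendant '[[0.9,-1.72,0,0],[1.83,-3.48,0,0],[1.83,-3.48,0,0],[1.83,-3.48,0,0],[1.83,-3.48,0,0],[1.83,-3.48,0,0],[1.83,-3.48,0,0],[1.83,-3.48,0,0],[0.93,-1.8,0,0],[0,0,0,0],[0,0,0,0]]'
python3 - <<'E'
from h import *
go([.4801,-.0059,.148])
p=cams.read_camera("scene"); t=np.array(manip.get_obs()["tool_pos"])
for r in nets.tip_of(p,"pin_tip")[:2]: print(r)
print(proj(p,[t[0],t[1],t[2]-.0739]))
E
```

```text
time_s: 6.9
tool_pos: [0.4802, -0.0061, 0.1789]
tcp_rot: [[0.952, 0.306, -0.001], [0.306, -0.952, -0.0], [-0.001, -0.0, -1.0]]
ft_force: [0.4, -0.3, -0.5]
grip_width: 0.154
grasp_force: 58.5
6.9 [ 0.4802 -0.0061  0.1789] y-ang -72.19 tilt [-7.e-04 -1.e-04 -1.e+00] -> tool cm [ 0.   -0.02  3.09]
{'uv': [266.2, 222.0], 'score': 0.62}
[[267.0980675  221.04934928]]
```

```bash
python3 -m pendant '[[0,0,1.2,0],[0,0,1.4,0],[0,0,0.8,0],[0,0,0.2,0],[0,0,0.1,0],[0,0,0,0],[0,0,0,0]]'; python3 -m pendant '[[0,0,0.1,0],[0,0,0.1,0],[0,0,0,0],[0,0,0,0]]'
```

```text
time_s: 7.7
tool_pos: [0.4805, -0.0062, 0.1427]
tcp_rot: [[0.952, 0.305, 0.001], [0.305, -0.952, -0.0], [0.001, 0.0, -1.0]]
ft_force: [0.8, 0.1, -0.9]
grip_width: 0.156
grasp_force: 58.5
time_s: 8.1
tool_pos: [0.4805, -0.0061, 0.1404]
tcp_rot: [[0.952, 0.305, 0.001], [0.305, -0.952, -0.0], [0.0, 0.0, -1.0]]
ft_force: [0.5, -0.9, 1.7]
grip_width: 0.157
grasp_force: 58.7
```

```bash
python3 -m pendant '[[0,0,0.1,0],[0,0,0.05,0],[0,0,0,0],[0,0,0,0]]'; python3 -m pendant '[[0,0,0.1,0],[0,0,0,0],[0,0,0,0]]'
```

```text
time_s: 8.5
tool_pos: [0.4804, -0.0061, 0.1389]
tcp_rot: [[0.952, 0.305, 0.0], [0.305, -0.952, -0.0], [0.0, 0.0, -1.0]]
ft_force: [0.6, -0.3, 2.5]
grip_width: 0.155
grasp_force: 58.9
time_s: 8.8
tool_pos: [0.4806, -0.0061, 0.1385]
tcp_rot: [[0.952, 0.305, 0.001], [0.305, -0.952, -0.0], [0.001, 0.001, -1.0]]
ft_force: [-1.2, -0.1, 12.6]
grip_width: 0.154
grasp_force: 60.4
```

The round key reached its stop (force jumped to 12.6 N at TCP z 0.1385). On to the square key.

```bash
python3 -m pendant '[[0,0,-0.5,0],[0,0,-1.5,0],[0.6,-1.2,0,0],[1.33,-2.65,0,0],[1.33,-2.65,0,0],[0.6,-1.19,0,0],[0,0,0,0],[0,0,0,0]]'; python3 -c "
from h import *
go([.4934,.0791,.139])"
```

```text
time_s: 9.6
tool_pos: [0.4933, 0.0789, 0.1574]
tcp_rot: [[0.952, 0.306, -0.001], [0.306, -0.952, -0.0], [-0.001, -0.0, -1.0]]
ft_force: [0.6, -0.4, -0.1]
grip_width: 0.158
grasp_force: 58.5
9.6 [0.4933 0.0789 0.1574] y-ang -72.2 tilt [-8.e-04 -2.e-04 -1.e+00] -> tool cm [ 0.02 -0.01  1.84]
```

```bash
python3 -m pendant '[[0,0,0.7,0],[0,0,0.6,0],[0,0,0.2,0],[0,0,0.15,0],[0,0,0.15,0],[0,0,0.08,0],[0,0,0,0],[0,0,0,0]]'
```

```text
time_s: 10.4
tool_pos: [0.4937, 0.0789, 0.1392]
tcp_rot: [[0.952, 0.305, 0.0], [0.305, -0.952, -0.0], [0.0, 0.0, -1.0]]
ft_force: [-1.9, -1.5, 3.8]
grip_width: 0.156
grasp_force: 58.9
```

```bash
python3 -m pendant '[[0,0,0.1,0],[0,0,0,0],[0,0,0,0]]'; python3 -c "
from h import *
go([.4867,.0366,.139])"
```

```text
time_s: 10.7
tool_pos: [0.4938, 0.0789, 0.1386]
tcp_rot: [[0.952, 0.305, 0.001], [0.305, -0.952, -0.0], [0.001, 0.0, -1.0]]
ft_force: [-2.1, -1.8, 9.5]
grip_width: 0.154
grasp_force: 60.1
10.7 [0.4938 0.0789 0.1386] y-ang -72.24 tilt [ 1.e-03 -1.e-04 -1.e+00] -> tool cm [-1.97  3.81 -0.04]
```

The square key is at its stop too. Now the bar.

```bash
python3 -m pendant '[[0,0,-0.5,0],[0,0,-1.5,0],[-0.5,0.91,0,0],[-0.95,1.95,0,0],[-0.48,0.97,0,0],[0,0,0,0],[0,0,0,0]]'; python3 -c "
from h import *
go([.4867,.0366,.139])"; python3 -m pendant '[[0,0,0.7,0],[0,0,0.6,0],[0,0,0.2,0],[0,0,0.15,0],[0,0,0.15,0],[0,0,0.1,0],[0,0,0.08,0],[0,0,0,0],[0,0,0,0]]'; python3 -c "
from h import *
go([.4671,-.0889,.16])"
```

```text
time_s: 11.4
tool_pos: [0.4869, 0.0364, 0.1577]
tcp_rot: [[0.953, 0.304, -0.0], [0.304, -0.953, 0.0], [-0.0, -0.0, -1.0]]
ft_force: [0.3, -0.3, -0.7]
grip_width: 0.156
grasp_force: 58.5
11.4 [0.4869 0.0364 0.1577] y-ang -72.31 tilt [-2.e-04  1.e-04 -1.e+00] -> tool cm [-0.02 -0.02  1.87]
time_s: 12.3
tool_pos: [0.4869, 0.0367, 0.1387]
tcp_rot: [[0.952, 0.305, 0.001], [0.305, -0.952, 0.0], [0.001, 0.0, -1.0]]
ft_force: [-1.7, 1.9, 7.7]
grip_width: 0.159
grasp_force: 59.8
12.3 [0.4869 0.0367 0.1387] y-ang -72.26 tilt [ 5.e-04  1.e-04 -1.e+00] -> tool cm [-5.71 11.36 -2.13]
```

The bar key is down. Lift and go to above the reset hole.

```bash
python3 -m pendant '[[0,0,-0.5,0],[0,0,-1.6,0],[-0.7,1.36,0,0],[-1.44,2.9,0,0],[-1.44,2.9,0,0],[-1.44,2.9,0,0],[-0.69,1.3,0,0],[0,0,0,0],[0,0,0,0]]'
python3 - <<'E'
from h import *
go([.4671,-.0889,.13])
p=cams.read_camera("scene"); t=np.array(manip.get_obs()["tool_pos"])
T=proj(p,[t[0],t[1],t[2]-.0738])[0]; H=proj(p,[.4671,-.0889,.06])[0]; print(T,H,nets.tip_of(p,"pin_tip")[:1])
u,v=map(int,T); u-=35;v-=35
b=cv2.resize(p["frame"][v:v+60,u:u+70],None,fx=10,fy=10,interpolation=cv2.INTER_CUBIC)
for q in (T,H): cv2.circle(b,tuple(int(w) for w in (q-[u,v]+.5)*10),3,(0,0,255),-1)
cv2.imwrite("pics/r1.png",b)
E
```

```text
time_s: 13.2
tool_pos: [0.4672, -0.0891, 0.1593]
tcp_rot: [[0.953, 0.304, 0.0], [0.304, -0.953, -0.0], [0.0, 0.0, -1.0]]
ft_force: [-0.2, 0.3, -0.3]
grip_width: 0.155
grasp_force: 58.5
13.2 [ 0.4672 -0.0891  0.1593] y-ang -72.3 tilt [ 3.e-04 -1.e-04 -1.e+00] -> tool cm [-0.01 -0.02  2.93]
[286.96129513 244.63812157] [286.98239307 251.3762964 ] [{'uv': [288.5, 244.1], 'score': 0.48}]
```

View pics/r1.png

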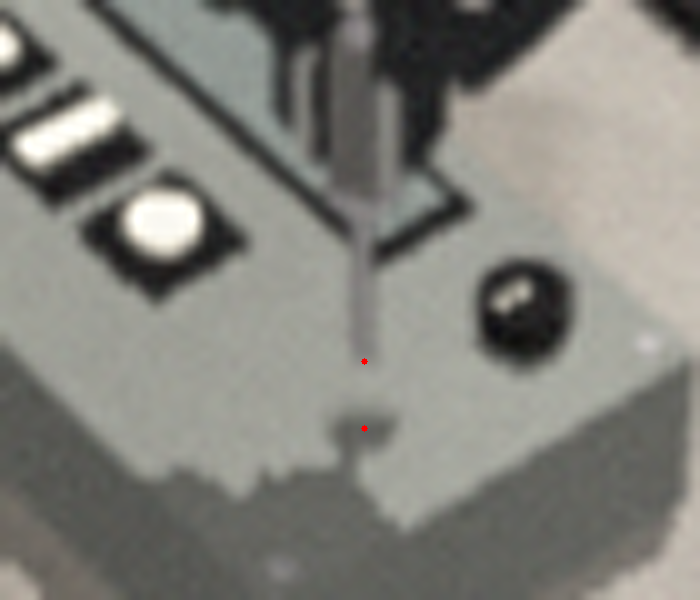

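The tip at (364,361) stands directly above the hole at (362,430), to well under a pixel. Insert.

```bash
python3 -m pendant '[[0,0,1,0],[0,0,1.2,0],[0,0,0.5,0],[0,0,0.3,0],[0,0,0,0]]'; python3 -m pendant '[[0,0,0.5,0],[0,0,0.6,0],[0,0,0.5,0],[0,0,0.2,0],[0,0,0.1,0],[0,0,0,0],[0,0,0,0]]'
```

```text
time_s: 13.8
tool_pos: [0.4671, -0.0888, 0.1288]
tcp_rot: [[0.952, 0.305, -0.001], [0.305, -0.952, 0.0], [-0.001, -0.0, -1.0]]
ft_force: [-1.1, -0.5, -0.2]
grip_width: 0.155
grasp_force: 58.5
time_s: 14.5
tool_pos: [0.4671, -0.089, 0.1103]
tcp_rot: [[0.952, 0.305, 0.0], [0.305, -0.952, -0.0], [0.0, 0.0, -1.0]]
ft_force: [-0.2, 0.9, 1.6]
grip_width: 0.153
grasp_force: 58.7
```

```bash
python3 -m pendant '[[0,0,0.2,0],[0,0,0.1,0],[0,0,0.05,0],[0,0,0,0],[0,0,0,0]]';  python3 -m pendant '[[0,0,0.1,0],[0,0,0,0],[0,0,0,0],[0,0,0,0]]'
```

```text
time_s: 15.0
tool_pos: [0.4672, -0.0891, 0.1068]
tcp_rot: [[0.952, 0.305, 0.0], [0.305, -0.952, -0.0], [0.0, 0.0, -1.0]]
ft_force: [-0.9, 0.9, 5.0]
grip_width: 0.153
grasp_force: 59.3
time_s: 15.4
tool_pos: [0.4674, -0.0891, 0.1065]
tcp_rot: [[0.952, 0.305, 0.001], [0.305, -0.952, -0.0], [0.001, 0.001, -1.0]]
ft_force: [-2.5, 0.8, 15.5]
grip_width: 0.156
grasp_force: 60.8
```

The button is at its stop: 15.5 N, at exactly the height predicted for full travel. Handing in.

```bash
python3 -c "
from h import *
print(job_done())"
```

```text
the job is handed in; nothing more can be done
None
```

I pressed the round, square and bar keys in that order with the pin, each to its stop, and handed the job in at about 15.4 s with the gripper still holding the pin upright and the reset button fully down at about 15 N; no verdict was returned.

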